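# Scan the bangle case, then hold its lid open at 50 degrees

## Task

Book out the bangle case on the jeweller's bench: pick up the scanner, hold it level and still with its window some 7 cm straight above the barcode label on the closed lid for two seconds, and lay it back flat and lengthwise on the middle of its green pad. Then raise the case's lid, the one with the brass knob, to 50 degrees, give or take 5, and finish while the gripper still holds it steady there, because it falls shut if let go. Let neither scanner nor lid drop, and leave the other things on the bench where they are.

Things in the scene. Friction and masses are not known exactly. Their poses are not given: they have to be found in the camera images.
- case: dark wooden bangle case fixed to the bench (its place and yaw vary), 200 (x) x 180 (y) x 55 mm high without lid; origin: centre of its underside; +x points from the knob side to the hinge side, z up
- lid (a joint): angle of the case's lid in rad: 0 closed (start), grows as the knob side rises, 50 degrees = 0.873, stop at 1.8. Light wooden frame with clear pane, 200 x 180 x 10 mm, about 0.4 kg, top 66 mm over the bench when closed; free hinge along the far upper edge, no spring or brake: it falls shut when let go
- lid_knob (a point): centre of the lid's brass knob: a cylinder 22 mm in diameter and 30 mm long, lying along the case's y axis, 30 mm out from the middle of the lid's front edge on a 12 mm wide stem; 61 mm above the bench when closed and 230 mm from the hinge line. Pinched by its flat ends from above, it can turn between the fingers as the lid rises. Axes as the lid: x from knob to hinge
- lid_hinge (a point): middle of the lid's hinge line, 61 mm above the bench; the line runs along the case's y axis; axes as the lid (x from knob to hinge when closed, z out of its top)
- label (a point): centre of the white barcode label with black bars, 36 x 56 mm, on top of the lid's pane, 64 mm above the bench when closed; axes as the lid
- scanner: loose hand scanner, 0.15 kg, lying on its pad: black grip 32 mm wide, 30 mm high, reaching from x = -85 to 40 mm, and orange head 48 mm wide, 32 mm high from x = 40 to 85 mm; origin: centre of its underside (4 mm above the bench at the start); x towards the orange head, z up. Gripped across the black grip at its origin it is nearly balanced
- scan_window (a point): the scanner's window, on the underside of the orange head, 64 mm ahead (+x) of the scanner's origin; it looks straight down (-z of the scanner) and reads at 30 to 120 mm; axes as the scanner
- pad: green pad fixed to the bench, 210 (x) x 100 (y) x 4 mm, left or right of the case; origin: centre of its underside; x along its length; the scanner may lie either way round
- block: loose square steel bench block, 65 x 65 x 20 mm, 0.6 kg; a bystander, leave alone; origin: centre of its underside
- plaster: loose white plaster block, 110 x 70 x 22 mm; a bystander, leave alone; origin: centre of its underside
- jar: loose closed jar, 64 mm across, 90 mm tall; a bystander, leave alone; origin: centre of its underside
- mug: loose blue ceramic cup, 72 mm across, 85 mm tall; a bystander, leave alone; origin: centre of its underside
- hammer: loose hammer, 240 mm long, lying on the bench; a bystander, leave alone; origin: on its underside, near mid-length
- bangle: loose brass bangle, 68 mm across, 10 mm high, lying flat; a bystander, leave alone; origin: centre of its underside
- wax: loose yellow lump of wax, 35 x 28 x 22 mm; a bystander, leave alone; origin: centre of its underside
Mind the look-alikes: they are no part of the job. Of the things shaped like the scanner, the black one is meant. Of the things that look like the pad, take the one that is farthest from the robot's base at the start.

How it is judged (in metres and radians):
On the way, in this order (a step that is already met when the one before it is completed fails the run):
1. the held scanner is level and still with its window over the label (within 20 mm sideways, 30 to 120 mm above) while the lid is shut, for 1 s (x of label in the frame of scan_window between -0.02 and 0.02 m and y of label in the frame of scan_window between -0.02 and 0.02 m and z of label in the frame of scan_window between -0.12 and -0.03 m and angle between scanner's own z axis and vertical below 0.3 rad and linear speed of scanner below 0.03 m/s and angular speed of scanner below 0.25 rad/s and contact force between the fingers and scanner above 1 N and value of joint lid below 0.03 rad), for 1 s.
2. the scanner lies flat on its pad again, let go, the lid still shut (horizontal distance between scanner and pad below 0.035 m and height (world z) of scanner below 0.012 m and angle between scanner's own z axis and vertical below 0.12 rad and angle between the x axis of scanner and the x axis of pad, either way round below 0.3 rad and contact force between the fingers and scanner below 0.05 N and linear speed of scanner below 0.03 m/s and value of joint lid below 0.05 rad), for 0.2 s.
At the end, for the whole second after the job is handed in: the gripper's fingers hold the lid still at 50 degrees within 5 (0.785 to 0.960 rad), nothing else props it, and the scanner lies released and flat on its pad, its origin within 35 mm of the pad's centre, lengthwise within 0.3 rad (value of joint lid between 0.785 and 0.96 rad and velocity of joint lid between -0.1 and 0.1 rad/s and contact force between the fingers and case above 0.3 N and contact force between each of case, the fingers and scanner below 0.05 N and horizontal distance between scanner and pad below 0.035 m and height (world z) of scanner below 0.012 m and angle between scanner's own z axis and vertical below 0.12 rad and angle between the x axis of scanner and the x axis of pad, either way round below 0.3 rad and linear speed of scanner below 0.03 m/s); the arm keeps its last pose, push and grip.
It fails at once if a bystander is moved by more than 30 mm (distance of any of block, plaster, jar, mug, hammer, bangle, wax from where it was at the start of the episode above 0.03 m).
It fails at once if the scanner is let fall (linear speed of scanner above 0.7 m/s and contact force between the fingers and scanner below 0.05 N).
It fails at once if the lid is let fall (velocity of joint lid below -2.5 rad/s).
It also fails if it takes over 64 s, if anything falls off the work surface, if the arm or the gripper's body presses on something with over 40 N, if the wrist force passes 120 N, or if a joint passes its speed limit or range.

## Robot

A 7-joint arm with a two-finger parallel gripper is mounted at the origin on the work surface. World frame = base frame: x ahead of the robot, y to its left, z up, the work surface at z = 0. Lengths are in mm, angles in rad, forces in N, time in s.
With the tool pointing down it reaches from about 400 to 875 mm from the base axis. Payload 4.4 kg.
Tool frame: the origin (TCP) lies midway between the tips of the shut fingers; the grasp point (between the pads) lies ctrl.grip_depth behind it (ctrl.grip_depth is the distance from the TCP to the grasp point, in mm); z points along the fingers, y is the line along which they close (so a half turn about z gives the same grasp; the last joint's range is limited). The gripper opens to 85 mm and grips with 20 to 120 N. Pads are 22 mm wide; open, the fingers measure 114 mm over their backs; the gripper's body (76 mm by 85 mm) begins 54 mm behind the grasp point. The pads swing forward as they close: fully open they stand 13 mm farther back than shut.
Start: joints at [-1.372, 0.628, 0.038, 1.517, -0.027, 0.996, -0.02], TCP at [170.091, 627.365, 231.313] pointing down, gripper open.
Joint ranges: [-3.06, 3.06], [-0.37, 2.12], [-1.25, 1.32], [0.18, 2.47], [-1.1, 4.24], [0.23, 1.98], [-2.94, 2.94]. Speed limits (rad/s): [2.57, 2.57, 3.14, 3.14, 3.14, 3.14, 3.14].

## Interface

Orientations are given as [roll, pitch, yaw] about the fixed x, y, z axes, in that order (R = Rz(yaw) Ry(pitch) Rx(roll)).
In Python, from cell import ctrl gives the robot as it stands.
- The arm moves only by the tool carry_out, never from a script. Its argument "deltas" is one flat list of numbers, 7 for each row, row after row: the turn, a rotation vector about the tool's x, y, z in degrees, then the shift along the tool's x, y, z in m, then the closure, from -1 (fully open) to 1 (shut). In form: [wx, wy, wz, dx, dy, dz, claw, wx, wy, wz, dx, dy, dz, claw, ...]. A call has 1 to 12 rows; each row shifts and turns the commanded pose from where the row before left it, along the tool's axes as they then stand; what a row does not reach is not made up. A row lasts 1/8 s, in which the tool goes at most 62.5 mm and 10.7 degrees, less where a joint would pass 70% of its speed; a pose out of reach is approached as far as the arm can. A call with a gripper value outside its range is refused whole. The fingers move at their own pace and stop on an object; the grip force is fixed at half the most. Time passes only in rows, so rows that do not move let the fingers close. It gives the time, the measured TCP pose, the force, the opening and the grip force at its end, in the units of the state.
- ctrl.read_state(): the state, without advancing time (a new reading comes with each control period).
- ctrl.get_image(name): name is "scene" or "top"; returns the picture (384x512x3 uint8, red, green, blue); there is no depth.
- ctrl.calibration(name): a dict with "mtx" (3x3 intrinsics, pixels), "R" (3x3) and "t" (3): a world point X has camera coordinates R X + t. Camera axes: x right, y down, z forward; pixel columns grow to the right and rows downward; lengths in mm; the calibration is good to about 2 mm. A picture is of the moment at which its call begins. calibration takes no time and is no camera call.
- ctrl.finish_job(): hands the job in; it is judged then, once.
The state is a dict: "clock": time; "qpos": joint angles; "qd": joint speeds; "tau": joint torques, N m; "eef_pos": TCP position; "tool_rot": TCP orientation; "force": force on the tool from outside, world axes, zero at the start; "torque": the same for the moment, N m; "width": finger opening in mm; "gripper_force": force on a finger pad.
Only numpy, scipy, OpenCV 4.12 (cv2) and the standard library are available. Lean on these libraries where they do the work, as an engineer would, in place of code of your own. Each camera call takes 0.05 s, during which the arm holds its last target. There are 200 camera calls.

## Working session

There is one attempt and no reset: what is moved stays moved. The work goes in short steps, Python scripts to look and compute and a tool call to move; the robot and the scene stay as the last step left them, time stands still between calls to the robot, and variables do not carry over. Pictures are saved under pics/ and viewed, at most 10 in all, crops included, and the job is handed in when it is done.

Besides the shell and the picture viewer there is one more tool, called after ">>>" as a command line: name --argument value ..., lists and objects as JSON in quotes. carry_out: Moves the arm, as the interface text tells. Its arguments: {"type":"object","properties":{"deltas":{"type":"array"}},"required":["deltas"]}

```bash
ls; mkdir -p pics; python3 - <<'E'
from cell import ctrl
import cv2
for n in("scene","top"):
    im=ctrl.get_image(n); cv2.imwrite(f"pics/{n}0.png",im[:,:,::-1]); c=ctrl.calibration(n); print(n,c)
a=[cv2.imread(f"pics/{n}0.png") for n in("top","scene")]
cv2.imwrite("pics/top_big.png",cv2.resize(a[0],(800,600),interpolation=cv2.INTER_CUBIC))
cv2.imwrite("pics/scene_big.png",cv2.resize(a[1],(800,600),interpolation=cv2.INTER_CUBIC))
print(ctrl.read_state(),ctrl.grip_depth)
E
```

```text
pics
scene {'mtx': array([[348.15781185,   0.        , 258.41280647],
       [  0.        , 348.15781185, 191.46329412],
       [  0.        ,   0.        ,   1.        ]]), 'R': array([[ 0.52687691,  0.84974043,  0.01849103],
       [ 0.65244707, -0.39041192, -0.64953164],
       [-0.54471418,  0.35428764, -0.76010968]]), 't': array([-280.94236206, -265.21074506, 1478.66173432])}
top {'mtx': array([[459.42526976,   0.        , 255.63529543],
       [  0.        , 459.42526976, 199.56710898],
       [  0.        ,   0.        ,   1.        ]]), 'R': array([[ 0.01454834, -0.99989331,  0.00130948],
       [-0.98384435, -0.01454851, -0.17843382],
       [ 0.17843383,  0.00130759, -0.98395104]]), 't': array([   9.1139143 ,  457.32715368, 1516.52630488])}
{'clock': 0.1, 'qpos': array([-1.37179971,  0.62923489,  0.03844217,  1.51828394, -0.02701793,
        0.99632054, -0.01999426]), 'qd': array([-3.26485267e-04, -1.63877485e-03, -5.91719004e-05, -3.28898127e-03,
       -7.35582346e-05,  2.29303652e-03,  2.23010190e-04]), 'tau': array([ 3.80410362e-03, -5.64526248e+01,  1.23039432e+00, -1.93972939e+01,
        1.12068438e-02,  5.43564936e-03,  8.09902332e-06]), 'eef_pos': array([169.92742595, 626.7997733 , 230.48805711]), 'tool_rot': array([-3.13986351e+00,  4.50859556e-07,  2.87679375e+00]), 'force': array([0.08146029, 0.89520156, 0.11199099]), 'torque': array([-0.03658224, -0.05244223,  0.02032733]), 'gripper_force': 0.0, 'width': 85.17401481360672} 18.700000000000003
```

View pics/top_big.png

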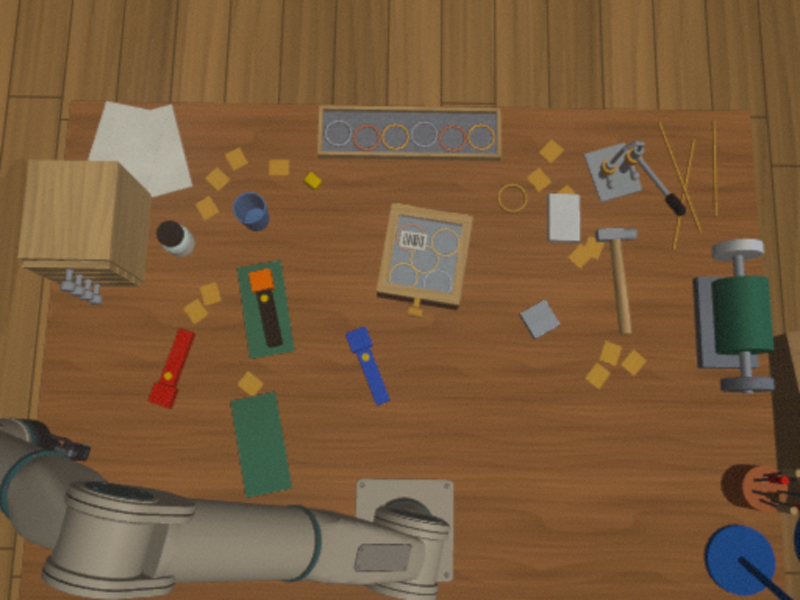

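View pics/scene_big.png

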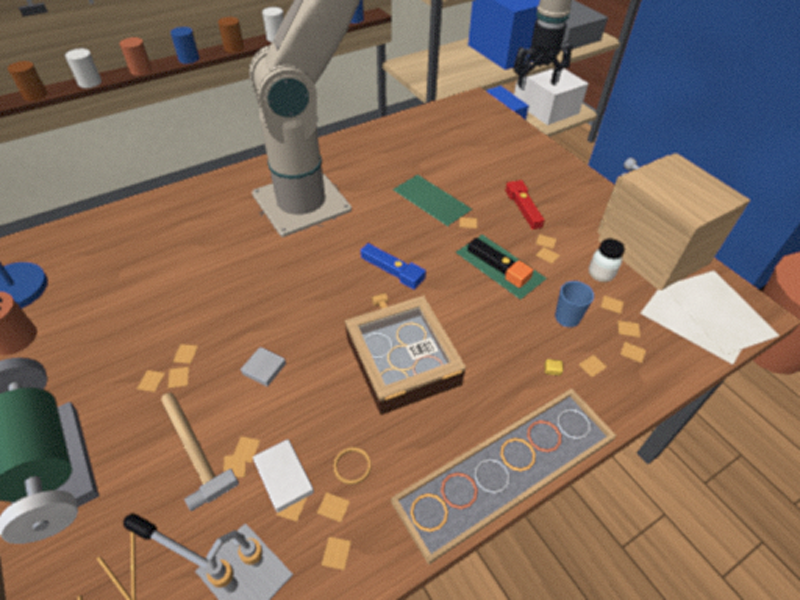

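Candidates in the top view, at 800x600: scanner-shaped things are black/orange (265,308), blue (367,365) and red (172,368), so I choose the black one. Pads are at (265,308) and (262,443), so I choose the far one, under the scanner. The case is at (425,255), its knob at (416,308) and the label at (412,240).

```bash
cat > h.py <<'E'
import numpy as np, cv2
from cell import ctrl
def ray(n,uv,z):
    c=ctrl.calibration(n); K,R,t=c["mtx"],c["R"],c["t"]
    uv=np.atleast_2d(uv).astype(float)
    d=(R.T@np.linalg.inv(K)@np.c_[uv,np.ones(len(uv))].T).T; o=-R.T@t
    return o+d*((z-o[2])/d[:,2])[:,None]
def proj(n,X):
    c=ctrl.calibration(n); p=c["mtx"]@(c["R"]@np.asarray(X,float)+c["t"]); return p[:2]/p[2]
def blobs(m,mn=20):
    cs,_=cv2.findContours(m.astype(np.uint8),cv2.RETR_EXTERNAL,cv2.CHAIN_APPROX_NONE)
    return [c for c in cs if cv2.contourArea(c)>mn]
def rect(n,c,z):
    p=ray(n,c[:,0],z)[:,:2].astype(np.float32); r=cv2.minAreaRect(p); b=cv2.boxPoints(r)
    e=[b[1]-b[0],b[2]-b[1]]; l=max(e,key=np.linalg.norm)
    return np.round(r[0],1),np.round(r[1],1),round(float(np.degrees(np.arctan2(l[1],l[0]))%180),1)
E
python3 - <<'E'
from h import *
for n in("top","scene"):
    im=cv2.imread(f"pics/{n}0.png"); h=cv2.cvtColor(im,cv2.COLOR_BGR2HSV); H,S,V=[h[...,i].astype(int) for i in range(3)]
    M={"green":((abs(H-75)<20)&(S>70)&(V>40),4),"orange":((abs(H-9)<6)&(S>200)&(V>150),36),"black":((V<45),34),"white":((S<40)&(V>150),64),"wood":((abs(H-17)<6)&(S>60)&(V>125),66)}
    for k,(m,z) in M.items():
        for c in blobs(m,25):
            r=rect(n,c,z); 
            if abs(r[0][1])<500 and 200<r[0][0]<900: print(n,k,c.mean((0,1)).round(),r)
t=cv2.imread("pics/top0.png")
a=cv2.resize(t[125:235,145:320],None,fx=4.5,fy=4.5,interpolation=cv2.INTER_CUBIC); cv2.imwrite("pics/crop.png",a)
E
```

```text
top green [170. 198.] (array([466.7, 314.9]), array([203.6,  94.4]), 11.0)
top orange [167. 179.] (array([526.2, 322.4]), array([42.5, 45.4]), 103.6)
top white [264. 153.] (array([613.3, -10.1]), array([56. , 35.9]), 81.1)
top white [117. 154.] (array([604.7, 489.3]), array([19.4, 50.5]), 155.9)
top white [361. 139.] (array([ 671., -342.]), array([ 61.9, 103.9]), 178.7)
top wood [202. 267.] (array([229.1, 185.2]), array([ 22.5, 146.4]), 90.8)
top wood [327. 264.] (array([ 242.3, -199. ]), array([923.9,  65.8]), 88.9)
top wood [121. 259.] (array([249.5, 461.7]), array([193.7,  55.1]), 88.8)
top wood [184. 237.] (array([329.2, 282. ]), array([103.6, 382. ]), 95.3)
top wood [340. 232.] (array([ 342. , -291.1]), array([726. , 128.1]), 87.5)
top wood [142. 222.] (array([367.5, 391. ]), array([130.8,  51.9]), 78.9)
top wood [204. 215.] (array([399.2, 186.1]), array([108. ,  13.3]), 84.5)
top wood [200. 203.] (array([434.9, 199.3]), array([27. , 96.7]), 90.8)
top wood [321. 197.] (array([ 461.5, -202.6]), array([ 16.8, 100.4]), 93.1)
top wood [167. 179.] (array([518.3, 315.1]), array([45.4,
[... 770 characters left out ...]
6.4]), 179.3)
scene white [367. 271.] (array([896.7, 135. ]), array([60.8, 56.3]), 58.8)
scene white [251. 241.] (array([638.9, -92.4]), array([42.7, 27.1]), 82.5)
scene white [273. 233.] (array([648.8, -23.2]), array([51.5, 28. ]), 80.1)
scene white [168. 233.] (array([ 485.2, -297.6]), array([59.2, 63. ]), 119.7)
scene white [259. 219.] (array([595.5, -41.7]), array([129.8, 126.7]), 81.1)
scene white [386. 170.] (array([635.9, 471.3]), array([61.1, 89.9]), 115.9)
scene wood [141. 367.] (array([ 805.4, -494. ]), array([31.6, 34.3]), 110.3)
scene wood [160. 353.] (array([ 798. , -444.6]), array([33.1, 33.7]), 96.5)
scene wood [212. 223.] (array([313.4,  78.7]), array([1394.6, 1762.1]), 96.2)
```

View pics/crop.png

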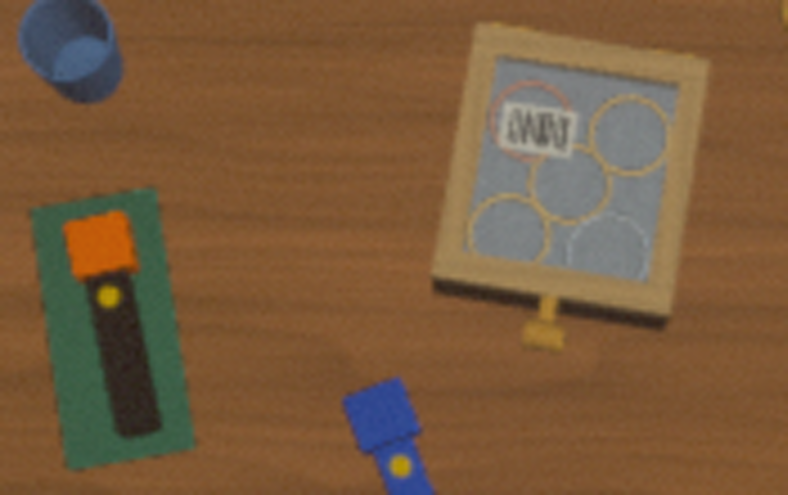

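The crop confirms the choice: black scanner with orange head (crop 100,245) on the far pad, label at (537,130), knob at (543,335). The label measures 56 x 36 mm as given. Next I refine the scanner and the case frame.

```bash
cat >> h.py <<'E'
from scipy.spatial.transform import Rotation as Ro
def go(target,yaw,roll=180.,pitch=0.,s=None):
    """total tool-frame shift (mm) and turn (deg rotvec) from the present pose"""
    s=s or ctrl.read_state(); R=Ro.from_euler("xyz",s["tool_rot"])
    T=Ro.from_euler("xyz",[roll,pitch,yaw],degrees=True)
    print("pos",s["eef_pos"].round(1),"rpy",np.degrees(s["tool_rot"]).round(1),"t",round(s["clock"],2),"w",round(s["width"],1))
    print("shift tool mm",R.inv().apply(np.array(target)-s["eef_pos"]).round(1),"turn",np.degrees((R.inv()*T).as_rotvec()).round(1))
E
python3 - <<'E'
from h import *
C=lambda x,y:(145+x/4.5-.4,125+y/4.5-.4)
print("tail",ray("top",C(139,433.5),34).round(1))
print("head",ray("top",C(100,245),36).round(1))
print("yellow dot",ray("top",C(109,296),36).round(1))
P=[C(475,25),C(708,60),C(668,312),C(433,278)]
L=ray("top",P,66); print("lid corners",L.round(1)); print("centre",L.mean(0).round(1), [np.linalg.norm(L[i]-L[(i+1)%4]).round(1) for i in range(4)],[np.degrees(np.arctan2(*(L[i]-L[j])[1::-1])).round(1) for i,j in((0,3),(1,2),(0,1),(3,2))])
print("knob",ray("top",C(543,334),70).round(1))
s=cv2.imread("pics/scene0.png"); k=800/512
print("scene knob",ray("scene",(381/k,300/k),70).round(1),"label",ray("scene",(423/k,349/k),64).round(1))
print("scene lid corners",ray("scene",np.array([(346,320),(427,299),(463,365),(380,393)])/k,66).round(1))
# scanner black/orange mask in both views
for n in("top","scene"):
    im=cv2.imread(f"pics/{n}0.png"); h=cv2.cvtColor(im,cv2.COLOR_BGR2HSV); H,S,V=[h[...,i].astype(int) for i in range(3)]
    m=(V<70)&(S<140)
    for c in blobs(m,60):
        r=rect(n,c,34)
        if np.hypot(*(r[0]-[450,300]))<80: print(n,"black",r)
    for c in blobs((H<14)&(S>170)&(V>140),25):
        r=rect(n,c,36)
        if np.hypot(*(r[0]-[520,320]))<60: print(n,"orange",r)
a,b=ray("top",C(139,433.5),34)[0],ray("top",C(100,245),36)[0]
go([465.5,307.7,100],193.6)
E
```

```text
tail [[381.1 285.4  34. ]]
head [[525.1 321.3  36. ]]
yellow dot [[485.6 312.6  36. ]]
lid corners [[ 694.2   38.1   66. ]
 [ 669.1 -139.4   66. ]
 [ 473.6 -109.    66. ]
 [ 496.8   66.1   66. ]]
centre [583.5 -36.   66. ] [np.float64(179.2), np.float64(197.8), np.float64(176.6), np.float64(199.4)] [np.float64(-8.1), np.float64(-8.8), np.float64(81.9), np.float64(82.4)]
knob [[454.9 -16.2  70. ]]
scene knob [[467.9 -18.4  70. ]] label [[618.1  -8.7  64. ]]
scene lid corners [[ 474.8 -106.7   66. ]
 [ 513.4   69.8   66. ]
 [ 691.7   36.7   66. ]
 [ 662.  -133.7   66. ]]
top black (array([440.5, 300.1]), array([125.7,  36.3]), 14.1)
top orange (array([525.2, 322.7]), array([41.2, 47.4]), 100.6)
scene black (array([451.1, 292.2]), array([122.9,  53.1]), 14.7)
scene orange (array([533.7, 313. ]), array([48.9, 71.6]), 108.2)
pos [169.9 626.8 230.5] rpy [-179.9    0.   164.8] t 0.1 w 85.2
shift tool mm [-368.8 -230.4  130.9] turn [ -0.1  -0.  -28.8]
```

>>> carry_out --deltas '[0,0,0,-0.037,-0.023,0.012,-1,0,0,0,-0.037,-0.023,0.012,-1,0,0,0,-0.037,-0.023,0.012,-1,0,0,0,-0.037,-0.023,0.012,-1,0,0,0,-0.037,-0.023,0.012,-1,0,0,0,-0.037,-0.023,0.012,-1,0,0,0,-0.037,-0.023,0.012,-1,0,0,0,-0.037,-0.023,0.012,-1,0,0,0,-0.037,-0.023,0.012,-1,0,0,0,-0.037,-0.023,0.012,-1]'

```text
clock: 1.35
eef_pos: [467.7, 307.4, 110.6]
tool_rot: [-3.141, -0.0, 2.877]
force: [0.8, -0.5, -0.0]
width: 85.4
gripper_force: 0.0
```

>>> carry_out --deltas '[0,0,-9.5,0,0,0,-1,0,0,-9.5,0,0,0,-1,0,0,-9.5,0,0,0,-1,0,0,0,0,0,0,-1,0,0,0,0,0,0,-1]'

```text
clock: 1.98
eef_pos: [466.9, 308.4, 111.1]
tool_rot: [-3.141, -0.0, -2.912]
force: [0.3, 0.1, 0.5]
width: 85.5
gripper_force: 0.0
```

```bash
python3 - <<'E'
from h import *
go([464,306.5,8],194)
im=ctrl.get_image("top"); cv2.imwrite("pics/t1.png",cv2.resize(im[100:260,100:330,::-1],None,fx=3.4,fy=3.4,interpolation=cv2.INTER_CUBIC))
E
```

```text
pos [466.9 308.4 111.1] rpy [-180.    -0.  -166.8] t 1.98 w 85.5
shift tool mm [  3.2  -1.2 103.1] turn [-0.  -0.  -0.8]
```

View pics/t1.png

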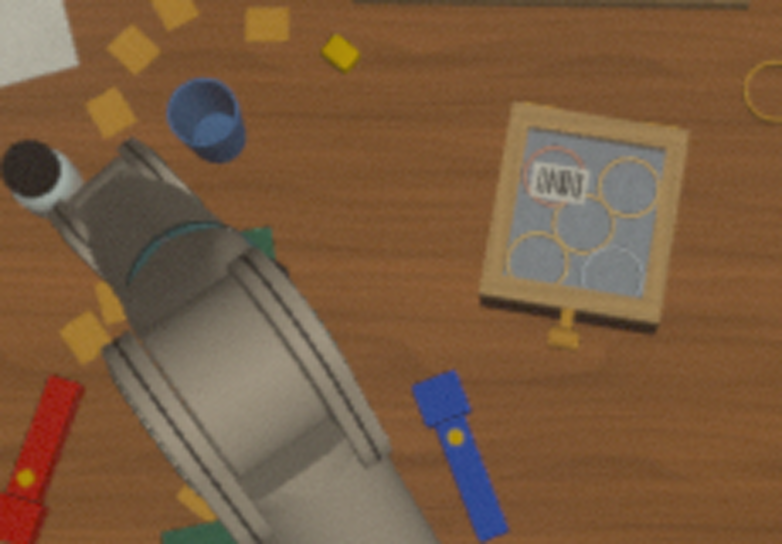

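>>> carry_out --deltas '[0,0,-0.8,0.003,-0.001,0,-1,0,0,0,0,0,0.03,-1,0,0,0,0,0,0.03,-1,0,0,0,0,0,0.02,-1,0,0,0,0,0,0.013,-1,0,0,0,0,0,0.009,-1,0,0,0,0,0,0,-1,0,0,0,0,0,0,-1]'

```text
clock: 3.02
eef_pos: [464.7, 307.2, 9.9]
tool_rot: [3.141, 0.001, -2.895]
force: [-0.2, 0.2, -0.6]
width: 85.3
gripper_force: 0.0
```

```bash
python3 - <<'E'
from h import *
go([464,306.5,8],194)
print(ctrl.read_state()["force"])
im=ctrl.get_image("scene"); cv2.imwrite("pics/s1.png",cv2.resize(im[120:230,230:400,::-1],None,fx=4.5,fy=4.5,interpolation=cv2.INTER_CUBIC))
E
```

```text
pos [464.7 307.2   9.9] rpy [ 1.800e+02  1.000e-01 -1.659e+02] t 3.02 w 85.3
shift tool mm [ 0.9 -0.5  1.9] turn [0.  0.1 0.1]
[-0.17483836  0.16985571 -0.58474159]
```

View pics/s1.png

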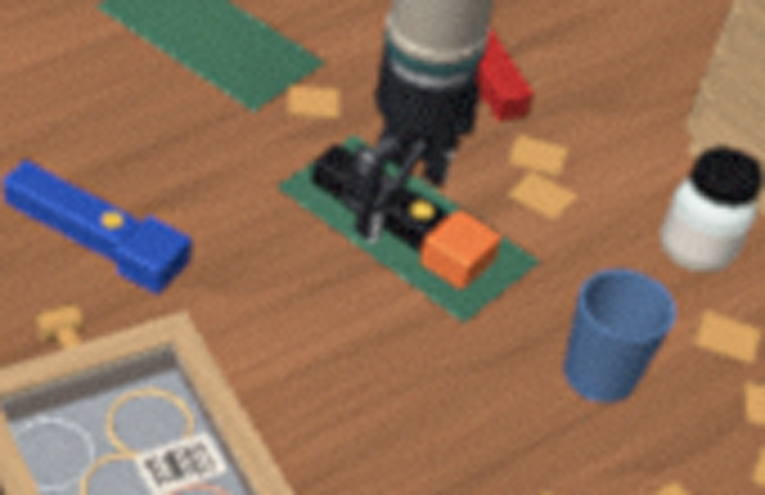

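Fingers straddle the black grip behind the yellow dot (crop 375,190). I lower a little more and close.

>>> carry_out --deltas '[0,0,0,0,0,0.003,-1,0,0,0,0,0,0.001,0,0,0,0,0,0,0,1,0,0,0,0,0,0,1,0,0,0,0,0,0,1,0,0,0,0,0,0,1,0,0,0,0,0,0,1,0,0,0,0,0,0,1]'

```text
clock: 4.08
eef_pos: [464.5, 307.0, 5.5]
tool_rot: [3.141, 0.0, -2.895]
force: [-0.9, -0.2, 4.2]
width: 31.3
gripper_force: 61.1
```

>>> carry_out --deltas '[0,0,0,0,0,-0.01,1,0,0,0,0,0,-0.02,1,0,0,0,0,0,-0.03,1,0,0,0,0,0,-0.03,1,0,0,0,0,0,-0.03,1,0,0,0,0,0,-0.01,1,0,0,0,0,0,0,1]'

```text
clock: 4.95
eef_pos: [464.3, 306.8, 135.5]
tool_rot: [3.141, 0.0, -2.895]
force: [0.3, 0.1, -1.4]
width: 31.3
gripper_force: 60.6
```

```bash
python3 - <<'E'
from h import *
go([553,-25,135.5],194)
print(ctrl.read_state()["force"])
E
```

```text
pos [464.3 306.8 135.5] rpy [ 180.     0.  -165.9] t 4.95 w 31.3
shift tool mm [  -5.  -343.4   -0. ] turn [0.  0.  0.1]
[ 0.26077311  0.08908521 -1.35055849]
```

>>> carry_out --deltas '[0,0,0,0,-0.02,0,1,0,0,0,-0.001,-0.04,0,1,0,0,0,-0.001,-0.04,0,1,0,0,0,-0.001,-0.04,0,1,0,0,0,-0.001,-0.04,0,1,0,0,0,-0.001,-0.04,0,1,0,0,0,0,-0.04,0,1,0,0,0,0,-0.04,0,1,0,0,0,0,-0.03,0,1,0,0,0,0,-0.013,0,1,0,0,0,0,0,0,1,0,0,0,0,0,0,1]'

```text
clock: 6.45
eef_pos: [552.3, -22.9, 135.0]
tool_rot: [3.14, -0.001, -2.893]
force: [-0.4, -0.2, -0.5]
width: 31.4
gripper_force: 60.5
```

```bash
python3 - <<'E'
from h import *
go([553,-25,135.5],194)
ims=[ctrl.get_image(n) for n in("top","scene")]
for n,im in zip(("top","scene"),ims):
    h=cv2.cvtColor(im,cv2.COLOR_RGB2HSV); H,S,V=[h[...,i].astype(int) for i in range(3)]
    for c in blobs((H<14)&(S>170)&(V>130),25):
        r=rect(n,c,166)
        if np.hypot(*(r[0]-[610,-10]))<120: print(n,"orange",r)
a=cv2.resize(ims[0][90:230,190:330,::-1],(560,560),interpolation=cv2.INTER_CUBIC)[:, :400]
b=cv2.resize(ims[1][150:290,200:300,::-1],(400,560),interpolation=cv2.INTER_CUBIC)
cv2.imwrite("pics/hold.png",np.hstack([a,b]))
E
```

```text
pos [552.3 -22.9 135. ] rpy [ 179.9   -0.  -165.8] t 6.45 w 31.4
shift tool mm [-0.1 -2.2 -0.5] turn [ 0.1 -0.   0.2]
scene orange (array([620.9, -14.1]), array([51.8, 59.7]), 107.1)
```

View pics/hold.png

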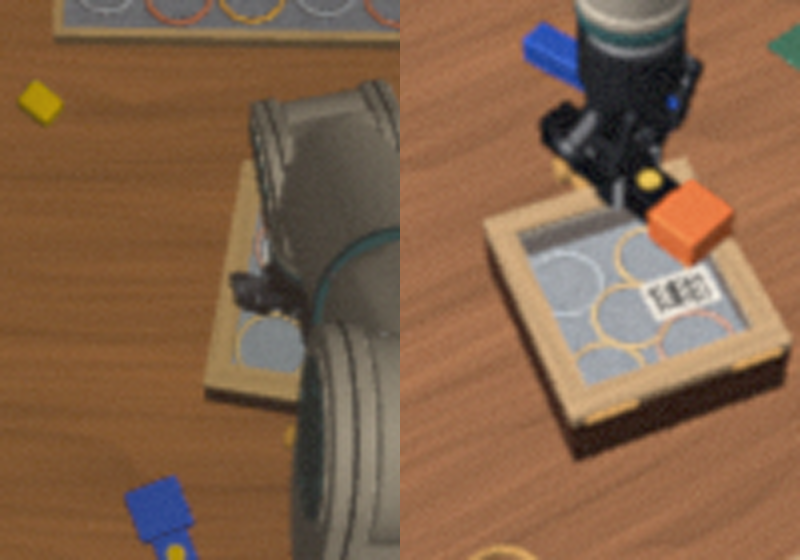

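The head (right half, 690,220) hovers level over the label (685,290) with 70 mm clearance. Window estimate is (614,-7), label (614,-9). Now I hold.

>>> carry_out --deltas '[0,0,0,0,-0.002,0,1,0,0,0,0,0,0,1,0,0,0,0,0,0,1,0,0,0,0,0,0,1,0,0,0,0,0,0,1,0,0,0,0,0,0,1,0,0,0,0,0,0,1,0,0,0,0,0,0,1,0,0,0,0,0,0,1,0,0,0,0,0,0,1,0,0,0,0,0,0,1,0,0,0,0,0,0,1]'

```text
clock: 8.05
eef_pos: [553.4, -26.5, 135.3]
tool_rot: [3.142, -0.0, -2.895]
force: [-0.5, 0.6, -1.7]
width: 31.2
gripper_force: 60.5
```

>>> carry_out --deltas '[0,0,0,0,0,0,1,0,0,0,0,0,0,1,0,0,0,0,0,0,1,0,0,0,0,0,0,1,0,0,0,0,0,0,1,0,0,0,0,0,0,1,0,0,0,0,0,0,1,0,0,0,0,0,0,1]'

```text
clock: 9.05
eef_pos: [553.4, -26.5, 135.3]
tool_rot: [-3.142, -0.0, -2.895]
force: [-0.2, -0.0, -1.1]
width: 31.0
gripper_force: 60.5
```

```bash
python3 - <<'E'
from h import *
go([467,312,135],193)
E
```

```text
pos [553.4 -26.5 135.3] rpy [-180.    -0.  -165.9] t 9.05 w 31.0
shift tool mm [1.200e+00 3.493e+02 3.000e-01] turn [-0.  -0.   1.1]
```

>>> carry_out --deltas '[0,0,1,0,0.02,0,1,0,0,0,0,0.04,0,1,0,0,0,0,0.04,0,1,0,0,0,0,0.04,0,1,0,0,0,0,0.04,0,1,0,0,0,0,0.04,0,1,0,0,0,0,0.04,0,1,0,0,0,0,0.04,0,1,0,0,0,0,0.03,0,1,0,0,0,0,0.019,0,1,0,0,0,0,0,0,1,0,0,0,0,0,0,1]'

```text
clock: 10.55
eef_pos: [474.3, 311.4, 135.1]
tool_rot: [-3.14, -0.0, -2.914]
force: [1.0, -0.6, -1.0]
width: 31.1
gripper_force: 60.5
```

```bash
python3 - <<'E'
from h import *
go([467,312,6.5],193)
E
```

```text
pos [474.3 311.4 135.1] rpy [-179.9   -0.  -167. ] t 10.55 w 31.1
shift tool mm [  6.9   2.5 128.6] turn [-0.1 -0.   0. ]
```

>>> carry_out --deltas '[0,0,0,0.007,0.001,0.02,1,0,0,0,0,0,0.03,1,0,0,0,0,0,0.03,1,0,0,0,0,0,0.02,1,0,0,0,0,0,0.015,1,0,0,0,0,0,0.008,1,0,0,0,0,0,0.004,1,0,0,0,0,0,0.001,1,0,0,0,0,0,0,1,0,0,0,0,0,0,1]'

```text
clock: 11.8
eef_pos: [466.9, 312.9, 7.7]
tool_rot: [3.141, 0.001, -2.912]
force: [-0.6, 0.6, -1.4]
width: 31.3
gripper_force: 60.5
```

>>> carry_out --deltas '[0,0,0,0,0,0.002,1,0,0,0,0,0,0,1,0,0,0,0,0,0,0.3,0,0,0,0,0,0,-0.3,0,0,0,0,0,0,-1,0,0,0,0,0,0,-1,0,0,0,0,0,0,-1,0,0,0,0,0,0,-1]'

```text
clock: 12.8
eef_pos: [466.7, 312.7, 5.3]
tool_rot: [3.142, -0.0, -2.912]
force: [0.0, -0.2, 0.5]
width: 85.1
gripper_force: 0.0
```

>>> carry_out --deltas '[0,0,0,0,0,-0.02,-1,0,0,0,0,0,-0.03,-1,0,0,0,0,0,-0.04,-1,0,0,0,0,0,-0.04,-1,0,0,0,0,0,-0.03,-1,0,0,0,0,0,0,-1]'

```text
clock: 13.55
eef_pos: [468.1, 313.7, 167.7]
tool_rot: [3.14, 0.005, -2.913]
force: [0.2, -1.0, -0.5]
width: 85.3
gripper_force: 0.0
```

```bash
python3 - <<'E'
from h import *
# case yaw -8.6: tool y along case y -> tool x along case x (either way): yaw = -8.6 or 171.4
go([455,-16.5,160],171.4)
print(ctrl.read_state()["qpos"].round(2))
n="scene"; im=ctrl.get_image(n)
h=cv2.cvtColor(im,cv2.COLOR_RGB2HSV); H,S,V=[h[...,i].astype(int) for i in range(3)]
for z,m in((4,(abs(H-75)<20)&(S>70)&(V>40)),(34,(V<70)&(S<140)),(36,(H<14)&(S>170)&(V>140))):
    for c in blobs(m,40):
        r=rect(n,c,z)
        if np.hypot(*(r[0]-[480,310]))<90: print(z,r)
E
```

```text
pos [468.1 313.7 167.7] rpy [ 179.9    0.3 -166.9] t 13.55 w 85.3
shift tool mm [  87.7 -318.6    6.6] turn [ 0.2  0.2 21.7]
[-0.53  0.59 -0.17  1.83  0.14  0.73  1.02]
4 (array([469. , 314.2]), array([202.9,  93.9]), 11.2)
34 (array([453.8, 298.5]), array([126.5,  52. ]), 13.0)
36 (array([535.5, 316.7]), array([49. , 71.5]), 108.1)
```

>>> carry_out --deltas '[0,0,7.2,0,0,0,-1,0,0,7.2,0,0,0,-1,0,0,7.3,0,0,0,-1,0,0,0,-0.004,-0.03,0,-1,0,0,0,-0.005,-0.045,0,-1,0,0,0,-0.005,-0.045,0,-1,0,0,0,-0.005,-0.045,0,-1,0,0,0,-0.005,-0.045,0,-1,0,0,0,-0.005,-0.045,0,-1,0,0,0,-0.005,-0.045,0,-1,0,0,0,-0.003,-0.028,0,-1,0,0,0,0,0,0,-1]'

```text
clock: 15.1
eef_pos: [453.1, -19.7, 164.1]
tool_rot: [-3.14, -0.003, 2.987]
force: [-1.1, 0.8, -0.4]
width: 85.6
gripper_force: 0.0
```

```bash
python3 - <<'E'
from h import *
go([455,-16.5,120],171.4)
print(ctrl.read_state()["qpos"].round(2))
n="top"; im=ctrl.get_image(n); s=ctrl.get_image("scene")
h=cv2.cvtColor(im,cv2.COLOR_RGB2HSV); H,S,V=[h[...,i].astype(int) for i in range(3)]
for z,m in((4,(abs(H-75)<20)&(S>70)&(V>40)),(34,(V<70)&(S<140)),(36,(H<14)&(S>170)&(V>140))):
    for c in blobs(m,40):
        r=rect(n,c,z)
        if np.hypot(*(r[0]-[480,310]))<90: print(z,r)
cv2.imwrite("pics/k.png",cv2.resize(s[150:270,190:340,::-1],None,fx=5,fy=5,interpolation=cv2.INTER_CUBIC))
E
```

```text
pos [453.1 -19.7 164.1] rpy [-179.9   -0.2  171.1] t 15.1 w 85.6
shift tool mm [-1.5  3.5 44.1] turn [-0.1 -0.2 -0.3]
[ 0.05  0.46 -0.09  2.11  0.08  0.57  1.32]
4 (array([467.2, 314.9]), array([204.2,  94.6]), 10.6)
34 (array([443.2, 305.8]), array([126.2,  35.9]), 13.1)
36 (array([529. , 326.1]), array([42.4, 48.4]), 101.5)
```

View pics/k.png

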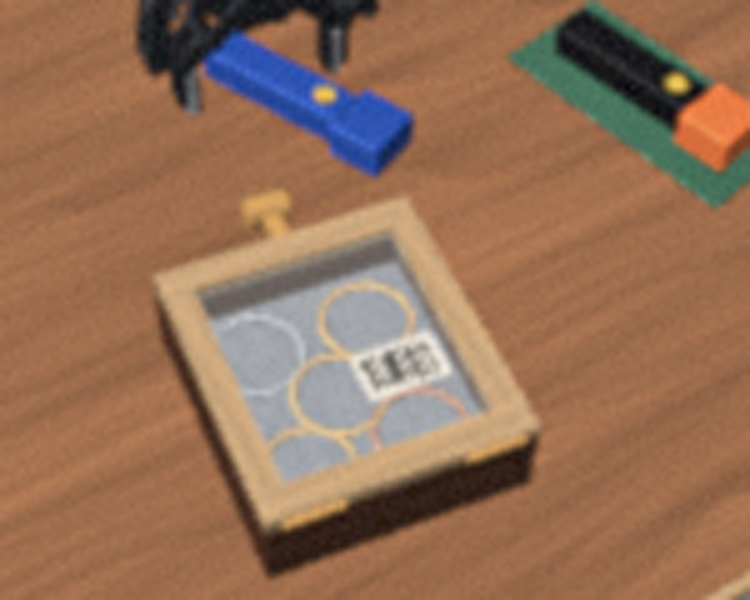

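The scanner lies back on the pad (crop 650,85), origin about 5 mm from the pad centre. The knob is at crop (267,212), with the open fingers behind and above it. I fix the knob with both views.

```bash
python3 - <<'E'
from h import *
for n,f,ctr in(("scene","scene0",(243,192)),("top","top0",(265.5,199))):
    im=cv2.imread(f"pics/{f}.png"); x0,y0=int(ctr[0])-12,int(ctr[1])-10
    c=im[y0:y0+21,x0:x0+25]; h=cv2.cvtColor(c,cv2.COLOR_BGR2HSV)
    m=(h[...,2]>130)&(h[...,1]>110)&(h[...,0]>13)
    print("\n".join("".join("#" if v else "." for v in r) for r in m))
    print(x0,y0)
    for z in(61,68,72): print(n,z,ray(n,ctr,z).round(1))
    print("proj est",proj(n,(456,-16,61)).round(1),proj(n,(456,-16,72)).round(1))
E
```

```text
.........................
.........................
.........................
.........................
.........................
..............##.........
..........#######........
.......##########........
......###########........
.......###########.......
.......###########.......
.......##########........
.......#########....#....
........##.######..#.....
............######.......
.............##..........
..........#..............
.......##................
..#.#....................
#........................
.........................
231 182
scene 61 [[459.8 -17.1  61. ]]
scene 68 [[465. -20.  68.]]
scene 72 [[468.  -21.6  72. ]]
proj est [242.7 191.1] [242.7 189. ]
........#################
............#############
............####.....####
............####.........
............###..........
............###..........
...........#####.........
.........######..........
........########.........
.#.....###########.......
.....#.###########.......
#####..##########.....#..
#..##.....###############
.#.#.###.......#########.
.#..#.##.#.......##..###.
.#.........##...##..####.
.......#...........#.###.
.........................
....................#....
.........................
.........................
253 189
top 61 [[456.  -17.2  61. ]]
top 68 [[454.7 -17.1  68. ]]
top 72 [[453.9 -17.   72. ]]
proj est [265.1 199. ] [265.2 198.4]
```

>>> carry_out --deltas '[0,0,0,-0.003,0.003,0,-1,0,0,0,0,0,0.03,-1,0,0,0,0,0,0.03,-1,0,0,0,0,0,0.025,-1,0,0,0,0,0,0.02,-1,0,0,0,0,0,0.012,-1,0,0,0,0,0,0.006,-1,0,0,0,0,0,0,-1,0,0,0,0,0,0,-1]'

```text
clock: 16.32
eef_pos: [458.3, -14.6, 42.8]
tool_rot: [3.141, 0.001, 2.992]
force: [0.3, 0.5, 0.6]
width: 85.4
gripper_force: 0.0
```

```bash
python3 - <<'E'
from h import *
go([457,-17,40],171.4)
print(ctrl.read_state()["force"])
s=ctrl.get_image("scene")
cv2.imwrite("pics/k2.png",cv2.resize(s[140:250,190:340,::-1],None,fx=5,fy=5,interpolation=cv2.INTER_CUBIC))
E
```

```text
pos [458.3 -14.6  42.8] rpy [1.800e+02 1.000e-01 1.714e+02] t 16.32 w 85.4
shift tool mm [ 0.9 -2.6  2.8] turn [0.  0.1 0. ]
[0.30767938 0.54876328 0.63165643]
```

View pics/k2.png

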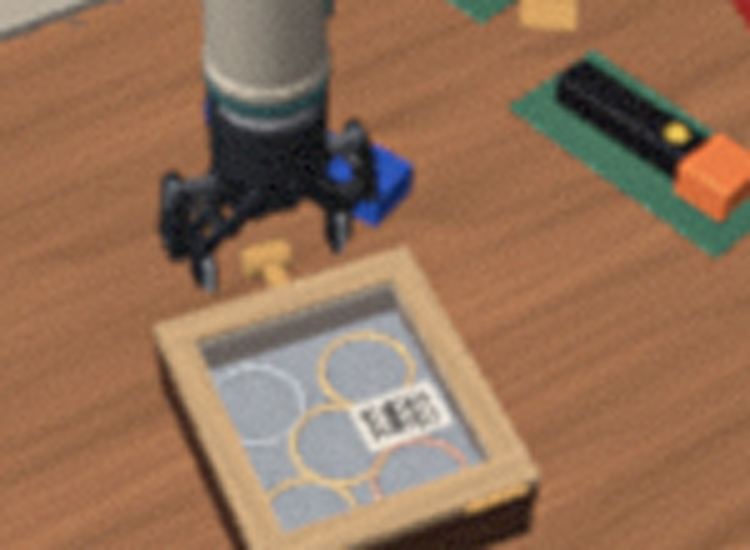

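The knob (267,260) sits between the fingertips (208,283) and (340,245). I close.

>>> carry_out --deltas '[0,0,0,0.001,-0.0025,0.002,-1,0,0,0,0,0,0,-0.2,0,0,0,0,0,0,0.3,0,0,0,0,0,0,1,0,0,0,0,0,0,1,0,0,0,0,0,0,1,0,0,0,0,0,0,1,0,0,0,0,0,0,1]'

```text
clock: 17.38
eef_pos: [456.5, -17.3, 40.5]
tool_rot: [-3.141, 0.0, 2.992]
force: [-0.2, -1.6, 5.3]
width: 29.2
gripper_force: 59.1
```

```bash
python3 - <<'E'
from h import *
go([457,-17,40],171.4); print(ctrl.read_state()["force"])
# incremental tool rows along the arc, tool tilting half as much as the lid (in tool axes)
r=230.; g=18.7; N=25; yaw=np.radians(-8.6)
def pose(th):
    k=np.array([r*(1-np.cos(th)),0,r*np.sin(th)]); b=th/2   # case frame
    return Ro.from_euler("y",b).as_matrix()@Ro.from_euler("zx",[np.pi,np.pi]).as_matrix() , k
def tcp(th):
    R,k=pose(th); return R,k+R@[0,0,g]
R0,p0=tcp(0); print(R0.round(2))
for a in range(0,50,5):
    R,p=tcp(np.radians(a)); R2,p2=tcp(np.radians(a+5))
    print(a,(R.T@(p2-p)).round(1),np.degrees(Ro.from_matrix(R.T@R2).as_rotvec()).round(2))
E
```

```text
pos [456.5 -17.3  40.5] rpy [-180.     0.   171.4] t 17.38 w 29.2
shift tool mm [-0.5  0.4  0.5] turn [-0.  0.  0.]
[-0.24201146 -1.60930044  5.25769421]
[[-1. -0.  0.]
 [-0.  1. -0.]
 [ 0. -0. -1.]]
0 [ -0.1  -0.  -20.1] [-0.   2.5 -0. ]
5 [ -0.9  -0.  -20. ] [-0.   2.5 -0. ]
10 [ -1.8  -0.  -19.9] [-0.   2.5 -0. ]
15 [ -2.7  -0.  -19.8] [-0.   2.5 -0. ]
20 [ -3.5  -0.  -19.6] [-0.   2.5 -0. ]
25 [ -4.4  -0.  -19.4] [-0.   2.5 -0. ]
30 [ -5.2  -0.  -19.2] [-0.   2.5 -0. ]
35 [ -6.   -0.  -18.9] [-0.   2.5 -0. ]
40 [ -6.9  -0.  -18.6] [-0.   2.5 -0. ]
45 [ -7.7  -0.  -18.2] [-0.   2.5 -0. ]
```

>>> carry_out --deltas '[0,1.25,0,0,0,-0.01,1,0,1.25,0,0,0,-0.01,1,0,1.25,0,-0.0005,0,-0.01,1,0,1.25,0,-0.0005,0,-0.01,1,0,0,0,0,0,0,1]'

```text
clock: 18.0
eef_pos: [458.9, -17.7, 80.0]
tool_rot: [-3.141, -0.087, 2.991]
force: [1.2, -2.7, -4.5]
width: 29.2
gripper_force: 59.5
```

```bash
python3 - <<'E'
from h import *
go([457,-17,40],171.4); s=ctrl.read_state(); print(s["force"],s["gripper_force"])
R=Ro.from_euler("xyz",s["tool_rot"]); k=s["eef_pos"]-R.apply([0,0,18.7]); print("knob",k, "angle",np.degrees(np.arcsin((k[2]-59.5)/230)))
E
```

```text
pos [458.9 -17.7  80. ] rpy [-180.    -5.   171.4] t 18.0 w 29.2
shift tool mm [-1.5  0.4 40. ] turn [-0. -5. -0.]
[ 1.24122687 -2.71301992 -4.47395128] 59.48394477367401
knob [460.52687505 -17.95040299  98.64193998] angle 9.798421305484053
```

>>> carry_out --deltas '[0,1.25,0,-0.001,0,-0.01,1,0,1.25,0,-0.001,0,-0.01,1,0,1.25,0,-0.001,0,-0.01,1,0,1.25,0,-0.0015,0,-0.01,1,0,1.25,0,-0.0015,0,-0.01,1,0,1.25,0,-0.002,0,-0.01,1,0,1.25,0,-0.002,0,-0.0095,1,0,1.25,0,-0.002,0,-0.0095,1,0,0,0,0,0,0,1]'

```text
clock: 19.12
eef_pos: [483.7, -21.5, 155.0]
tool_rot: [-3.141, -0.26, 2.991]
force: [3.0, -3.1, -6.7]
width: 29.1
gripper_force: 59.7
```

```bash
cat >> h.py <<'E'
def lid():
    s=ctrl.read_state(); R=Ro.from_euler("xyz",s["tool_rot"]); k=s["eef_pos"]-R.apply([0,0,18.7])
    print(round(s["clock"],2),"knob",k.round(1),"angle by z",np.degrees(np.arcsin((k[2]-59.2)/230)).round(1),"force",s["force"].round(1),s["width"],"rpy",np.degrees(s["tool_rot"]).round(1))
E
python3 -c "
from h import *
lid()"
```

```text
19.12 knob [488.5 -22.2 173.1] angle by z 29.7 force [ 3.  -3.1 -6.7] 29.060742822572177 rpy [-180.   -14.9  171.4]
```

>>> carry_out --deltas '[0,1.25,0,-0.002,0,-0.0095,1,0,1.25,0,-0.0025,0,-0.0095,1,0,1.25,0,-0.003,0,-0.0095,1,0,1.25,0,-0.003,0,-0.0095,1,0,1.25,0,-0.0035,0,-0.0095,1,0,1.25,0,-0.0035,0,-0.0095,1,0,1.25,0,-0.004,0,-0.009,1,0,1.25,0,-0.004,0,-0.009,1,0,0,0,0,0,0,1,0,0,0,0,0,0,1]'

```text
clock: 20.38
eef_pos: [531.3, -28.9, 216.4]
tool_rot: [-3.14, -0.435, 2.991]
force: [4.6, -3.6, -10.9]
width: 29.1
gripper_force: 59.7
```

```bash
python3 - <<'E'
from h import *
lid()
s=ctrl.get_image("scene")
cv2.imwrite("pics/k3.png",cv2.resize(s[100:250,180:350,::-1],None,fx=4,fy=4,interpolation=cv2.INTER_CUBIC))
E
```

```text
20.38 knob [539.1 -30.  233.4] angle by z 49.2 force [  4.6  -3.6 -10.9] 29.134850492480645 rpy [-179.9  -24.9  171.4]
```

View pics/k3.png

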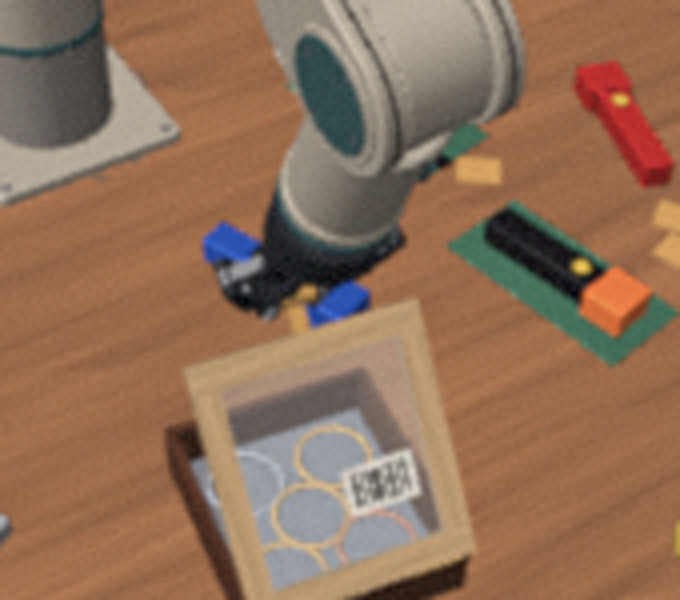

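The lid is up with the knob held (crop 300,295). I check its angle against the visible front corners, crop (187,374) and (417,302).

```bash
python3 - <<'E'
from h import *
y=np.radians(-8.6); ex=np.array([np.cos(y),np.sin(y),0]); ey=np.array([-np.sin(y),np.cos(y),0]); ez=np.array([0,0,1.])
H=np.array([457,-17,61])+230*ex
for a in(0,45,50,55):
    t=np.radians(a); u=-np.cos(t)*ex+np.sin(t)*ez; n=np.sin(t)*ex+np.cos(t)*ez
    print(a,[((proj("scene",H+200*u+5*n+s*90*ey)-[180,100])*4).round() for s in(-1,1)])
lid()
E
```

```text
0 [array([161., 420.]), array([362., 356.])]
45 [array([177., 361.]), array([405., 292.])]
50 [array([182., 364.]), array([414., 293.])]
55 [array([188., 368.]), array([424., 296.])]
20.43 knob [539.3 -30.1 233.5] angle by z 49.3 force [  4.1  -4.4 -11.6] 29.23065640512838 rpy [-179.9  -24.9  171.4]
```

```bash
python3 -c "
from cell import ctrl
print(ctrl.finish_job())"
```

```text
the job is handed in; nothing more can be done
None
```

I handed the job in at about 20.4 s: the label was scanned, the scanner is back on its pad about 5 mm off centre, and the gripper holds the lid at about 50 degrees; the hand-in call gave no verdict.

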